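Prop the test set's lid on its stay

TASK

The wide grey test case has a circuit board inside its lid, and the lid is lying right back on its hinge. Swing the metal stay up off the case's panel as far as it goes, then tip the lid forward so that it comes to rest on the upright stay, leaving the board propped at a slant facing the front. Do not let the lid fall shut.

Things in the scene. Friction and masses are not known exactly. Their poses are not given: they have to be found in the camera images.
- case: Grey test case fixed to the bench, 220 deep (x) x 280 wide (y) x 75 mm high, inner panel at z = 50 mm with the stay on its right half, 10 mm knobs on its left. Origin: underside centre; x points from the front (robot side) to the hinge side, y left, z up. Lid hinge line: along y at x = 110, z = 75 mm. The smaller case with compartments (180 x 200 mm) is not part of the job.
- lid (a joint): Lid angle (rad): 0 shut, 1.57 upright, 1.85 laid back on its stop (start). Panel 220 mm long from the hinge line (in its inner face) x 280 wide x 10 mm, 0.25-0.46 kg, green board inside. Laid back, its free edge is at x = 171, z = 286 mm of the case. Damped: 1-2 N there moves it; tipped past upright it sinks slowly by itself (up to 6 s), stopping at 0.8-0.9 on the raised stay, else shut.
- stay (a joint): Stay angle (rad): 0 folded level, pointing to +x of the case; 1.4 up at its stop, almost upright. Starts at 0-0.35. Steel rod 10 mm thick, 110 mm from pivot to end ball centre. Pivot: low lug at x = -14, y = -50, z = 64 mm of the case, axis along y; it swings in the case's x-z plane. Light friction (0.5 N at the ball): stays where left; the resting lid holds it up.
- stay_tip (a point): Centre of the 14 mm plastic ball at the free end of the stay; x axis along the rod, away from the pivot. Folded, the rod's axis is 14 mm above the panel.

How it is judged:
On the way:
1. the stay is swung up while the lid still lies back (value of joint each of stay, lid above 1.1 rad), for 0.2 s.
At the end, for the whole second after the job is handed in: The stay is up (joint above 1.1 rad) and the lid rests still on it (lid joint 0.65 to 1.0 rad; it is 0.8 to 0.9 when propped) (value of joint stay above 1.1 rad and value of joint lid between 0.65 and 1 rad and velocity of joint lid between -0.05 and 0.05 rad/s); the robot touches nothing.
It fails at once if the lid falls shut (below 0.5 rad) (value of joint lid below 0.5 rad).
It also fails if it takes over 50 s, if anything falls off the work surface, if the arm or the gripper's body presses on something with over 40 N, if the wrist force passes 120 N, or if a joint passes its speed limit or range.

ROBOT

A 6-joint arm with a two-finger parallel gripper is mounted at the origin on the work surface. World frame = base frame: x ahead of the robot, y to its left, z up, the work surface at z = 0. Lengths are in m, angles in rad, forces in N, time in s.
With the tool pointing down it reaches from about 0.3 to 0.85 m from the base axis. Payload 4.2 kg.
Tool frame: the origin (TCP) lies between the finger pads; the fingertips stand 19 mm ahead of it and the grasp point (between the pads) is the TCP; z points along the fingers, x is the direction in which the jaws open and shut, and the axes are right-handed (so a half turn about z gives the same grasp; the last joint's range is limited). The gripper opens to 91 mm and grips with 3 to 60 N. Pads are 32 mm wide; open, the fingers measure 118 mm over their backs; the gripper's body (76 mm by 178 mm) begins 60 mm behind the grasp point.
Start: joints at [1.128, 0.32, 1.565, -0, 1.257, -0.02], TCP at [0.236, 0.524, 0.233] pointing down, gripper open.
Joint ranges: [-3.11, 3.11], [-0.84, 2.01], [0.21, 2.61], [-1.34, 4.49], [0.05, 2.63], [-2.56, 2.56]. Speed limits (rad/s): [2.57, 2.57, 3.14, 3.14, 3.14, 3.14].

INTERFACE

Orientations are given as a rotation vector (axis times angle).
In Python, from plant import r gives the robot as it stands. The module is installed in compiled form; this text tells all that it offers.
- The arm moves only by the shell command python3 -m pendant 'ROWS' [OPENING] [FORCE]. ROWS is JSON, a list that holds one entry, the list of rows, each a list of 4 numbers: the shift along the tool's x, y, z as a fraction of full scale, then the turn about the tool's z as a fraction of full scale. A call has 1 to 20 rows; each row shifts and turns the pose as measured when the row begins, along the tool's axes as they then stand; what a row does not reach is not made up. Full scale, the value 1, is 1000 mm for a shift and 45 degrees for a turn. A row lasts 1/10 s, in which the tool goes at most 50 mm and 8.59 degrees, less where a joint would pass 70% of its speed; a pose out of reach is approached as far as the arm can. A call with a number of a shift or a turn outside -1 to 1 is refused whole. A call with a gripper value outside its range is refused whole. OPENING is the gripper's target within -1 to 1 (fully open at 1, half-way at 0, shut at -1), set as the call begins (- or left out, the last holds). The fingers move at their own pace and stop on an object; FORCE is the grip in N (left out, the last holds). Time passes only in rows, so rows that do not move let the fingers close. It gives the time, the measured TCP pose, the force and the opening at its end, in the units of the state.
- r.state(): the state, without advancing time (a new reading comes with each control period).
- r.camera(name): name is "side" or "top" or "wrist"; returns the picture (480x640x3 uint8, blue, green, red); there is no depth.
- r.calibration(name): a dict with "fx", "fy", "cx", "cy" (pixels), "R" (3x3) and "t" (3): a world point X has camera coordinates R X + t. Camera axes: x right, y down, z forward; pixel columns grow to the right and rows downward; lengths in m; the calibration is good to about 2 mm. A picture is of the moment at which its call begins: read the wrist's pose just before it. calibration takes no time and is no camera call; for the wrist camera it gives the pose at the moment of the call.
- r.sign_off(): hands the job in, once; it reports no verdict.
The state is a dict: "time": time; "qpos": joint angles; "qd": joint speeds; "joint_efforts": joint torques, N m; "eef_pos": TCP position; "tool_rot": TCP orientation; "wrist_force": force on the tool from outside, world axes, zero at the start; "torque": the same for the moment, N m; "gripper_width": opening from 0.0 (shut) to 1.0 (fully open).
Only numpy, scipy, OpenCV 4.12 (cv2) and the standard library are available. Lean on these libraries where they do the work, as an engineer would, in place of code of your own. Each camera call takes 0.05 s, during which the arm holds its last target.

## Working session

There is one attempt and no reset: what is moved stays moved. The work goes in short steps, Python scripts to look and compute and a shell command to move; the robot and the scene stay as the last step left them, time stands still between calls to the robot, and variables do not carry over. Pictures are saved under pics/ and viewed, and the job is handed in when it is done.

```bash
mkdir -p pics; python3 - <<'E'
from plant import r
import cv2,json
s=r.state();print(s['time'],s['eef_pos'],s['tool_rot'],s['gripper_width'],s['wrist_force'])
for n in ['top','side']:
    cv2.imwrite(f'pics/{n}0.png',r.camera(n)); c=r.calibration(n); print(n,c)
E
```

```text
0.0 [0.23573317 0.52393496 0.23209683] [ 2.63728198e+00  1.70534976e+00 -2.39572233e-03] 0.9995324149600818 [-0.18208043  0.01248073  0.29395304]
top {'fx': 604.4595056751419, 'fy': 604.4595056751419, 'cx': 320.65322807047266, 'cy': 235.41035879684256, 'R': array([[-0.02662734, -0.99964267,  0.0023473 ],
       [-0.98145351,  0.02569676, -0.1899702 ],
       [ 0.189842  , -0.00736217, -0.98178705]]), 't': array([-0.03417176,  0.51306887,  0.93905066])}
side {'fx': 559.2730968316049, 'fy': 559.2730968316049, 'cx': 318.34511449878437, 'cy': 238.26056842702945, 'R': array([[ 0.99570586, -0.09096179,  0.01719851],
       [-0.05291828, -0.7117081 , -0.70047929],
       [ 0.07595717,  0.69656122, -0.71346547]]), 't': array([-0.50452827,  0.08029307,  1.00174718])}
```

View pics/top0.png

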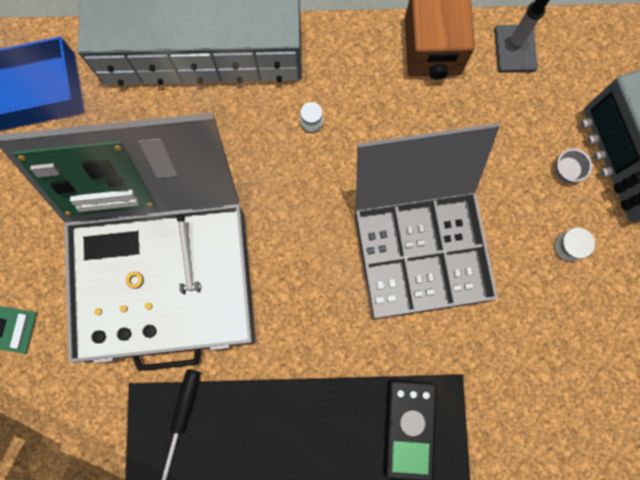

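View pics/side0.png

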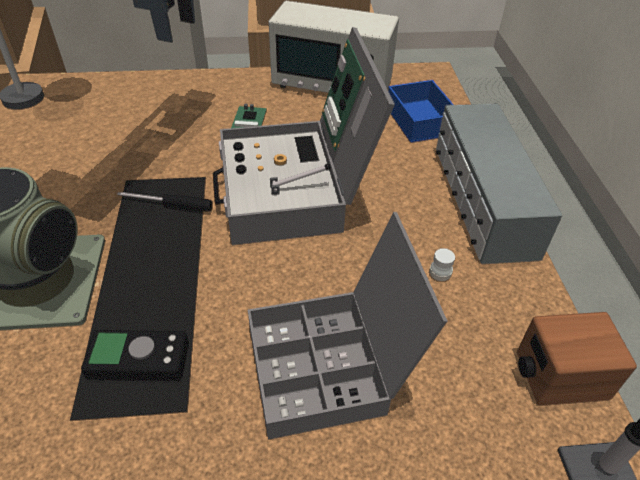

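The top view shows the wide case with rim corners near (72,360), (251,346), (242,207), (66,219). The stay's lug is at (190,288), and its ball is at about (181,217) near the hinge. I'll zoom in for accurate corners.

```bash
python3 - <<'E'
import cv2
a=cv2.imread('pics/top0.png')[190:380,50:270]; cv2.imwrite('pics/topz.png',cv2.resize(a,None,fx=3.5,fy=3.1578,interpolation=cv2.INTER_CUBIC))
a=cv2.imread('pics/side0.png')[110:250,205:395]; cv2.imwrite('pics/sidez.png',cv2.resize(a,None,fx=4,fy=4,interpolation=cv2.INTER_CUBIC))
E
```

```text
(no output)
```

View pics/topz.png

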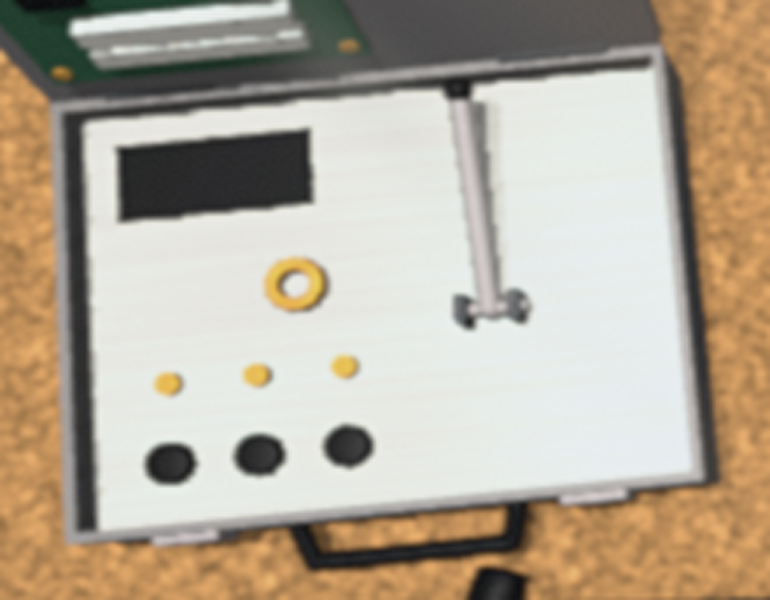

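View pics/sidez.png

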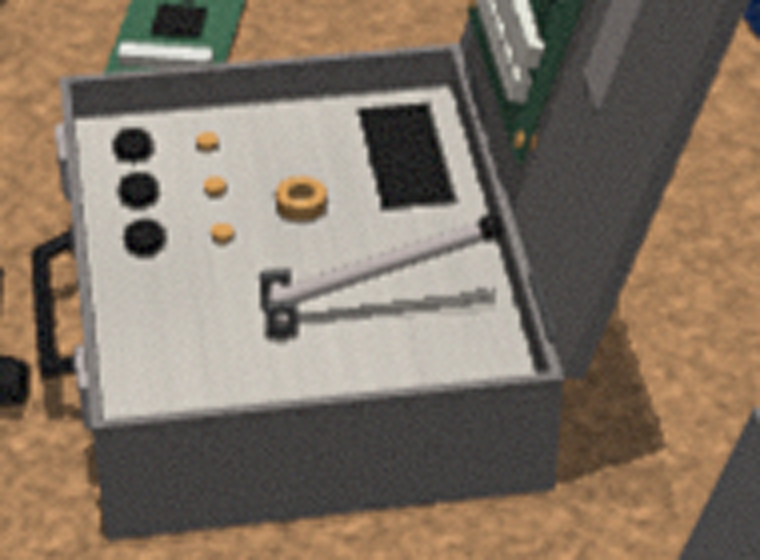

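The zoomed views show these points:
- **Top zoom:** rim corners at (70,541), (703,481), (662,47) and (52,104), with the ball at (458,88).
- **Side zoom:** rim corners at (65,79), (97,425), (560,376) and (460,46), with the ball at (490,228). Its shadow on the panel shows the rod is raised.

Next I'll fit the case pose.

```bash
cat > h.py <<'E'
import numpy as np
from plant import r
from scipy.spatial.transform import Rotation as Ro
def ray(n,uv,c=None):
    c=c or r.calibration(n); R=np.array(c['R']);t=np.array(c['t'])
    o=-R.T@t; d=R.T@np.array([(uv[0]-c['cx'])/c['fx'],(uv[1]-c['cy'])/c['fy'],1]); return o,d/np.linalg.norm(d)
def plane(n,uv,z):
    o,d=ray(n,uv); return o+d*(z-o[2])/d[2]
def tri(a,b):
    (o,d),(p,e)=a,b
    k=np.linalg.lstsq(np.c_[d,-e],p-o,rcond=None)[0]
    P,Q=o+k[0]*d,p+k[1]*e; return (P+Q)/2,np.linalg.norm(P-Q)
def proj(n,X,c=None):
    c=c or r.calibration(n); x=np.array(c['R'])@X+c['t']; return np.array([c['fx']*x[0]/x[2]+c['cx'],c['fy']*x[1]/x[2]+c['cy']])
E
python3 - <<'E'
from h import *
tz=lambda u,v:(u/3.5+50-.3,v/3.1578+190-.3); sz=lambda u,v:(u/4+205-.3,v/4+110-.3)
T=[tz(70,541),tz(703,481),tz(662,47),tz(52,104)]; S=[sz(65,79),sz(97,425),sz(560,376),sz(460,46)]
M=np.array([[-.11,.14],[-.11,-.14],[.11,-.14],[.11,.14]])
def fit(P):
    c=P.mean(0);H=sum(np.outer(m,p-c) for m,p in zip(M,P)); th=np.arctan2(H[0,1]-H[1,0],H[0,0]+H[1,1]); return c,th
for n,U in(('top',T),('side',S)):
    P=np.array([plane(n,u,.075)[:2] for u in U]); c,th=fit(P)
    R=np.array([[np.cos(th),-np.sin(th)],[np.sin(th),np.cos(th)]])
    print(n,P.round(4).tolist(),c,th,(P-(c+M@R.T)).round(4).tolist())
print([tri(ray('top',a),ray('side',b)) for a,b in zip(T,S)])
tip,g=tri(ray('top',tz(458,88)),ray('side',sz(490,228)));print('tip',tip,g)
E
```

```text
top [[0.3215, 0.3412], [0.3428, 0.0647], [0.5609, 0.0826], [0.5385, 0.3606]] [0.44092746 0.21227607] 0.08123508260068353 [[0.0016, -0.0017], [0.0002, 0.0009], [-0.001, 0.0009], [-0.0007, -0.0001]]
side [[0.3247, 0.3469], [0.3475, 0.0705], [0.5633, 0.0885], [0.5417, 0.3643]] [0.44430477 0.21756416] 0.0808155862724621 [[0.0013, -0.0014], [0.0015, 0.0014], [-0.0019, 0.0016], [-0.0009, -0.0017]]
[(array([0.32348153, 0.3395713 , 0.07969116]), np.float64(0.0038823115532311265)), (array([0.34541618, 0.06457686, 0.08010129]), np.float64(0.005462540555070719)), (array([0.56089178, 0.08196437, 0.08054111]), np.float64(0.0027216424424115803)), (array([0.53962408, 0.35985049, 0.07751699]), np.float64(0.0033690402695604905))]
tip [0.53704758 0.17016122 0.0999066 ] 0.001663541794327509
```

The case centre is about (0.4425, 0.2145) with yaw 0.081. The views agree to about 5 mm, and the stay is at about 0.33 rad. I'll grip the rod lightly 85 mm from its pivot, with the jaw axis along case y, and follow the arc up so the rod pivots in the pads.

```bash
cat >> h.py <<'E'
C=np.array([.4425,.2145,0]);TH=.081
RC=Ro.from_euler('z',TH)
def w(p): return C+RC.apply(p)
def case(p): return RC.inv().apply(np.array(p)-C)
def need(target):  # tool-axis shift to target world pos, turn to align tool x with case y
    s=r.state(); T=Ro.from_rotvec(s['tool_rot']).as_matrix()
    d=T.T@(np.array(target)-s['eef_pos'])
    yc=RC.apply([0,1,0]); a=np.arctan2(T[:,1]@yc,T[:,0]@yc); a=(a+np.pi/2)%np.pi-np.pi/2
    print('t',s['time'],'tcp case',case(s['eef_pos']).round(4),'shift',d.round(4),'turn deg',np.degrees(a).round(2),'frac',(a/np.pi*4).round(3),'q',np.round(s['qpos'],2),'F',np.round(s['wrist_force'],2),'w',s['gripper_width'])
E
python3 - <<'E'
from h import *
print(Ro.from_rotvec(r.state()['tool_rot']).as_matrix().round(3))
need(w([-.014+.085*np.cos(.33),-.05,.2]))
E
```

```text
[[ 0.41   0.912 -0.001]
 [ 0.912 -0.41  -0.001]
 [-0.002 -0.    -1.   ]]
t 0.1 tcp case [-0.181   0.3252  0.2322] shift [-0.2091  0.3978  0.0325] turn deg -28.86 frac -0.641 q [ 1.13  0.32  1.57 -0.    1.26 -0.02] F [ 1.39  0.04 -0.01] w 0.9984991142479221
```

```bash
python3 -m pendant '[[[0,0,0,-0.16],[0,0,0,-0.16],[0,0,0,-0.16],[0,0,0,-0.16],[0,0,0,0]]]' 0.0 3
python3 -c "
from h import *
need(w([-.014+.085*np.cos(.33),-.05,.2]))"
```

```text
time: 0.6
eef_pos: [0.2351, 0.5226, 0.2296]
tool_rot: [2.107, 2.327, -0.011]
wrist_force: [-0.6, -0.5, -0.1]
gripper_width: 0.593
t 0.6 tcp case [-0.1818  0.3239  0.2296] shift [-0.3781  0.2415  0.031 ] turn deg 1.03 frac 0.023 q [ 1.13  0.32  1.57 -0.    1.26 -0.54] F [-0.59 -0.47 -0.05] w 0.5927811772410403
```

```bash
python3 -m pendant '[[[-0.04,0.025,0,0.02],[-0.04,0.025,0,0],[-0.04,0.025,0,0],[-0.04,0.025,0,0],[-0.04,0.025,0,0],[-0.04,0.025,0,0],[-0.04,0.025,0,0],[-0.04,0.025,0,0],[-0.04,0.025,0,0],[-0.02,0.015,0,0],[0,0,0,0],[0,0,0,0]]]'
python3 -c "
from h import *
import cv2
need(w([-.014+.085*np.cos(.33),-.05,.2]))
cv2.imwrite('pics/w1.png',r.camera('wrist'))
cv2.imwrite('pics/t1.png',r.camera('top'))
for p in ([-.014,-.05,.064],[.0906,-.05,.1]): print(proj('wrist',w(p)))
"
```

```text
time: 1.8
eef_pos: [0.5109, 0.1484, 0.2273]
tool_rot: [2.164, 2.276, -0.013]
wrist_force: [0.5, -1.1, -0.3]
gripper_width: 0.495
t 1.8 tcp case [ 0.0628 -0.0714  0.2273] shift [0.0217 0.0031 0.0271] turn deg -1.76 frac -0.039 q [ 0.26  0.26  1.67 -0.01  1.22 -1.35] F [ 0.46 -1.09 -0.28] w 0.495221328514027
[349.37643253 134.88729708]
[353.81463813 281.4013852 ]
```

View pics/w1.png

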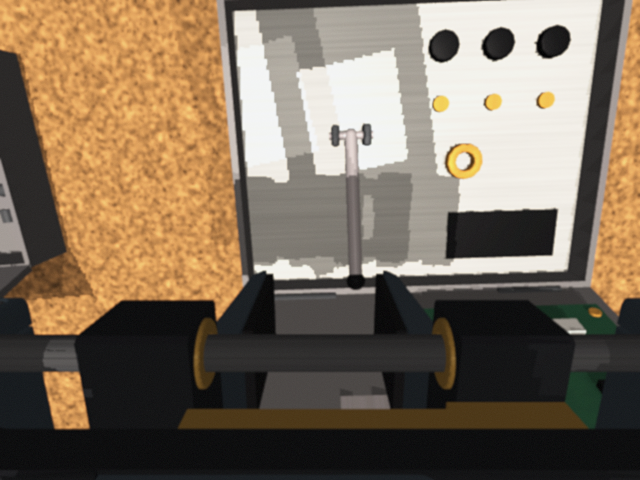

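View pics/t1.png

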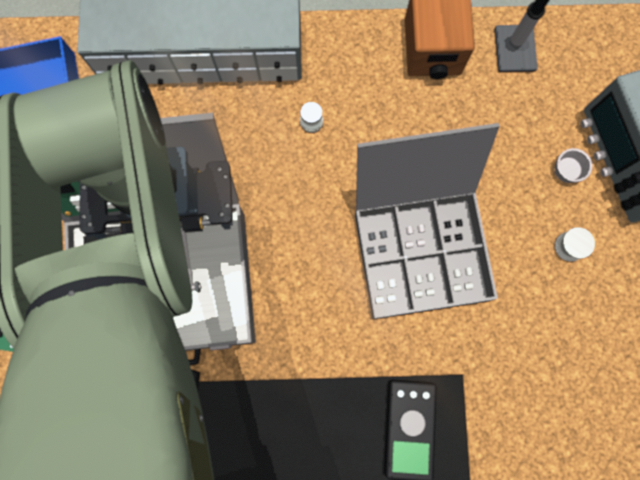

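The wrist view confirms the estimate. The pivot is at (351,135) against a predicted (349,135), and the ball is at (356,281) against (354,281). Now I'll align and descend onto the rod.

```bash
python3 -m pendant '[[[0.021,0.003,0,-0.04],[0,0,0.03,0],[0,0,0.03,0],[0,0,0.03,0],[0,0,0.02,0],[0,0,0.01,0],[0,0,0,0],[0,0,0,0]]]'
python3 -c "
from h import *
import cv2
need(w([-.014+.085*np.cos(.33),-.05,.0915]))
cv2.imwrite('pics/w2.png',r.camera('wrist'))
"
```

```text
time: 2.7
eef_pos: [0.5073, 0.181, 0.1064]
tool_rot: [2.111, 2.324, -0.004]
wrist_force: [0.2, 0.4, 0.0]
gripper_width: 0.498
t 2.7 tcp case [ 0.0619 -0.0387  0.1064] shift [-0.0113  0.0044  0.0149] turn deg 0.85 frac 0.019 q [ 0.32  0.38  1.83 -0.    0.94 -1.34] F [0.18 0.36 0.05] w 0.4978329073200531
```

View pics/w2.png

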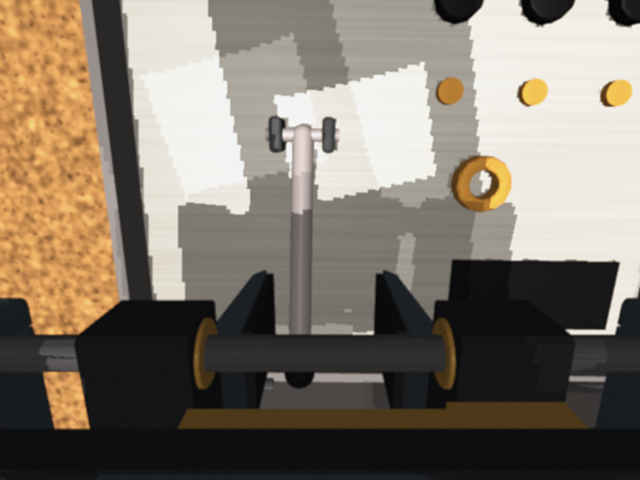

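The rod at u≈300 lies between the jaws, left of the jaw centre at u≈325. I'll correct about 10 mm sideways, descend, then close lightly.

```bash
python3 -m pendant '[[[-0.009,0.003,0.008,0],[0,0,0.004,0],[0,0,0,0],[0,0,0,0]]]'
python3 -c "
from h import *
need(w([-.014+.085*np.cos(.33),-.05,.0915]))
"
```

```text
time: 3.15
eef_pos: [0.5134, 0.1718, 0.0964]
tool_rot: [2.11, 2.321, 0.004]
wrist_force: [-0.3, 0.3, -0.1]
gripper_width: 0.502
t 3.15 tcp case [ 0.0673 -0.0483  0.0964] shift [-0.0016 -0.0009  0.0049] turn deg 0.81 frac 0.018 q [ 0.3   0.39  1.84 -0.    0.91 -1.36] F [-0.35  0.31 -0.15] w 0.5024835445607629
```

```bash
python3 -m pendant '[[[-0.002,0,0.004,0],[0,0,0,0],[0,0,0,0]]]'
python3 -m pendant '[[[0,0,0,0],[0,0,0,0],[0,0,0,0],[0,0,0,0],[0,0,0,0],[0,0,0,0]]]' -1 4
python3 -c "
from h import *
need(w([-.014+.085*np.cos(.33),-.05,.0915]))
"
```

```text
time: 3.45
eef_pos: [0.514, 0.1695, 0.0924]
tool_rot: [2.11, 2.32, 0.005]
wrist_force: [0.3, -0.3, -0.3]
gripper_width: 0.5
time: 4.05
eef_pos: [0.5139, 0.1703, 0.0925]
tool_rot: [2.112, 2.32, 0.007]
wrist_force: [-0.2, -0.8, -0.6]
gripper_width: 0.109
t 4.05 tcp case [ 0.0676 -0.0499  0.0925] shift [-0.0001 -0.0012  0.001 ] turn deg 0.75 frac 0.017 q [ 0.3   0.39  1.84 -0.    0.9  -1.36] F [-0.24 -0.79 -0.56] w 0.10893790122581316
```

Width 0.109 (9.9 mm) means it's holding the 10 mm rod. I'll follow the arc about (−14, 64) up to roughly 0.9 rad and check there.

```bash
python3 -m pendant '[[[0,-0.003,-0.006,0],[0,-0.003,-0.007,0],[0,-0.005,-0.007,0],[0,-0.005,-0.007,0],[0,-0.006,-0.006,0],[0,-0.006,-0.006,0],[0,0,0,0],[0,0,0,0]]]'
python3 -c "
from h import *
need(w([-.014+.0864*np.cos(1.1),-.05,.064+.0864*np.sin(1.1)]))
p=case(r.state()['eef_pos'])-[-.014,0,.064];print(np.hypot(p[0],p[2]),np.arctan2(p[2],p[0]))
"
```

```text
time: 4.85
eef_pos: [0.4834, 0.1676, 0.1357]
tool_rot: [2.111, 2.319, 0.011]
wrist_force: [1.6, 0.4, -2.3]
gripper_width: 0.108
t 4.85 tcp case [ 0.0369 -0.0501  0.1357] shift [ 0.0002 -0.0117 -0.0054] turn deg 0.74 frac 0.016 q [ 0.31  0.3   1.86 -0.    0.97 -1.35] F [ 1.58  0.38 -2.29] w 0.1077454612402385
0.08793339638407428 0.9530616790744727
```

```bash
python3 -m pendant '[[[0,-0.005,-0.003,0],[0,-0.006,-0.003,0],[0,-0.006,-0.003,0],[0,-0.006,-0.002,0],[0,-0.006,-0.002,0],[0,-0.006,-0.001,0],[0,0,0,0],[0,0,0,0]]]'
python3 -c "
from h import *
import cv2
need(w([-.014+.0864*np.cos(1.4),-.05,.064+.0864*np.sin(1.4)]))
p=case(r.state()['eef_pos'])-[-.014,0,.064];print(np.hypot(p[0],p[2]),np.arctan2(p[2],p[0]))
cv2.imwrite('pics/s3.png',r.camera('side'))
"
```

```text
time: 5.65
eef_pos: [0.4479, 0.1645, 0.152]
tool_rot: [2.107, 2.317, 0.02]
wrist_force: [1.2, 0.5, 1.2]
gripper_width: 0.105
t 5.65 tcp case [ 0.0013 -0.0503  0.152 ] shift [ 0.0003 -0.0007  0.0029] turn deg 0.79 frac 0.017 q [ 0.33  0.23  1.91 -0.    0.98 -1.33] F [1.15 0.52 1.2 ] w 0.10455196778941186
0.08936044365433306 1.398445045954598
```

View pics/s3.png

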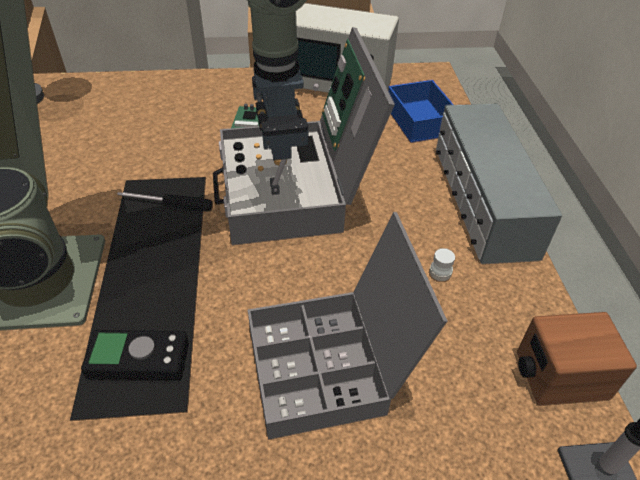

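The stay stands nearly upright between the fingers at (277,175). I'll nudge it onto its stop, open and rise.

```bash
python3 -m pendant '[[[0,-0.003,0,0],[0,0,0,0]]]'
python3 -m pendant '[[[0,0,0,0],[0,0,0,0],[0,0,0,0],[0,0,0,0]]]' 0
python3 -m pendant '[[[0,0,-0.03,0],[0,0,-0.04,0],[0,0,-0.04,0],[0,0,-0.04,0],[0,0,-0.04,0],[0,0,-0.04,0],[0,0,-0.02,0],[0,0,0,0],[0,0,0,0]]]'
python3 -c "
from h import *
import cv2
need(w([.215,.0,.40]))
cv2.imwrite('pics/s4.png',r.camera('side'));cv2.imwrite('pics/w4.png',r.camera('wrist'))
for a in (1.1,1.3,1.4): print(proj('wrist',w([-.014+.11*np.cos(a),-.05,.064+.11*np.sin(a)])),proj('side',w([-.014+.11*np.cos(a),-.05,.064+.11*np.sin(a)])))
"
```

```text
time: 5.9
eef_pos: [0.4454, 0.1643, 0.1523]
tool_rot: [2.107, 2.317, 0.021]
wrist_force: [1.1, 0.9, 2.5]
gripper_width: 0.107
time: 6.3
eef_pos: [0.4422, 0.1631, 0.15]
tool_rot: [2.11, 2.32, 0.008]
wrist_force: [0.7, -0.5, 0.1]
gripper_width: 0.427
time: 7.2
eef_pos: [0.4381, 0.1622, 0.4059]
tool_rot: [-2.114, -2.324, 0.009]
wrist_force: [-0.1, 1.3, -1.0]
gripper_width: 0.5
t 7.2 tcp case [-0.0086 -0.0518  0.4059] shift [0.0488 0.2243 0.0047] turn deg 0.77 frac 0.017 q [ 0.33  0.09  1.44 -0.    1.62 -1.33] F [-0.07  1.34 -0.95] w 0.4996821442618551
[326.17111183 258.98366561] [298.58274971 142.49761362]
[326.44393702 241.58996346] [287.55878973 139.92044044]
[326.59202347 231.61611038] [281.73769179 139.34681368]
```

View pics/s4.png

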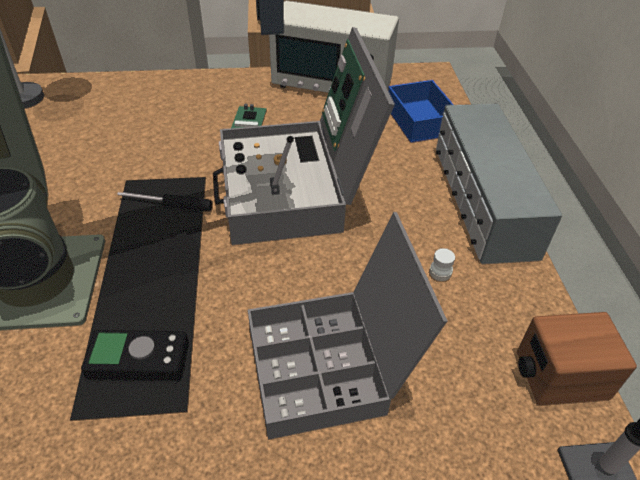

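View pics/w4.png

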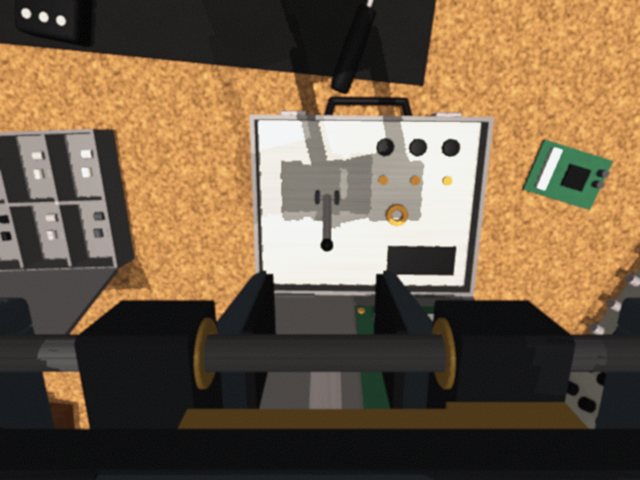

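In both views the ball sits at about 1.27 rad: wrist (327,244), side (290,140). It crept back on release. That's above 1.1, but the task asks for as far as it goes, so I'll push it onto the stop with closed fingers from the hinge side.

```bash
python3 -m pendant '[[[0,0.02,0.03,0],[0,0.025,0.04,0],[0,0.025,0.04,0],[0,0,0.04,0],[0,0,0.03,0],[0,0,0,0],[0,0,0,0]]]' -1 10
python3 -c "
from h import *
need(w([.03,-.05,.170]))"
```

```text
time: 8.0
eef_pos: [0.5037, 0.1665, 0.2097]
tool_rot: [-2.107, -2.317, 0.032]
wrist_force: [0.1, -0.2, 0.2]
gripper_width: 0.001
t 8.0 tcp case [ 0.0571 -0.0528  0.2097] shift [ 0.0034 -0.0262  0.0402] turn deg 0.78 frac 0.017 q [ 0.3   0.28  1.69 -0.    1.2  -1.37] F [ 0.13 -0.17  0.18] w 0.0014694700065079054
```

```bash
python3 -m pendant '[[[0.002,0.007,0.01,0],[0,0.003,0.02,0],[0,0,0.01,0],[0,0,0,0]]]'
python3 -m pendant '[[[0,-0.008,0,0],[0,-0.008,0,0],[0,-0.006,0,0],[0,-0.006,0,0],[0,0,0,0]]]'
python3 -c "
from h import *
need(w([.027,-.05,.170]))"
```

```text
time: 8.4
eef_pos: [0.5165, 0.1707, 0.1724]
tool_rot: [-2.111, -2.321, 0.018]
wrist_force: [0.2, -0.1, -0.1]
gripper_width: 0.005
time: 8.9
eef_pos: [0.4874, 0.1684, 0.1764]
tool_rot: [-2.113, -2.324, 0.009]
wrist_force: [-0.2, -0.2, 0.1]
gripper_width: 0.003
t 8.9 tcp case [ 0.041  -0.0496  0.1764] shift [-0.0002 -0.014   0.0064] turn deg 0.81 frac 0.018 q [ 0.31  0.27  1.78 -0.    1.09 -1.35] F [-0.15 -0.21  0.07] w 0.00302137630534691
```

```bash
python3 -m pendant '[[[0,-0.006,0.004,0],[0,-0.006,0,0],[0,0,0,0]]]'
python3 -m pendant '[[[0,-0.004,0.002,0],[0,0,0,0]]]'
python3 -c "
from h import *
need(w([.027,-.05,.170]))"
```

```text
time: 9.2
eef_pos: [0.4749, 0.1672, 0.1728]
tool_rot: [2.113, 2.324, -0.006]
wrist_force: [-0.4, 0.3, 0.3]
gripper_width: 0.007
time: 9.4
eef_pos: [0.4739, 0.1672, 0.172]
tool_rot: [2.109, 2.321, 0.004]
wrist_force: [0.1, -0.2, -0.5]
gripper_width: 0.011
t 9.4 tcp case [ 0.0275 -0.0496  0.172 ] shift [-0.0004 -0.0005  0.002 ] turn deg 0.85 frac 0.019 q [ 0.32  0.25  1.82 -0.    1.06 -1.35] F [ 0.08 -0.2  -0.55] w 0.010631170254115982
```

```bash
python3 -m pendant '[[[0,-0.005,0,0],[0,-0.004,0,0],[0,0,0,0]]]'
python3 -m pendant '[[[0,-0.004,0,0],[0,0,0,0]]]'
python3 -c "
from h import *
import cv2
need(w([.027,-.05,.170]))
cv2.imwrite('pics/s5.png',cv2.resize(r.camera('side')[60:220,200:400],None,fx=3.5,fy=3.5))"
```

```text
time: 9.7
eef_pos: [0.4739, 0.1673, 0.1726]
tool_rot: [2.097, 2.311, 0.03]
wrist_force: [0.7, -0.7, 0.5]
gripper_width: 0.005
time: 9.9
eef_pos: [0.4737, 0.1673, 0.1729]
tool_rot: [2.093, 2.307, 0.041]
wrist_force: [1.6, -0.7, -1.3]
gripper_width: 0.005
t 9.9 tcp case [ 0.0273 -0.0496  0.1729] shift [-0.0004 -0.0004  0.0029] turn deg 0.94 frac 0.021 q [ 0.32  0.24  1.84 -0.01  1.02 -1.34] F [ 1.59 -0.67 -1.29] w 0.0046701962316452305
```

View pics/s5.png

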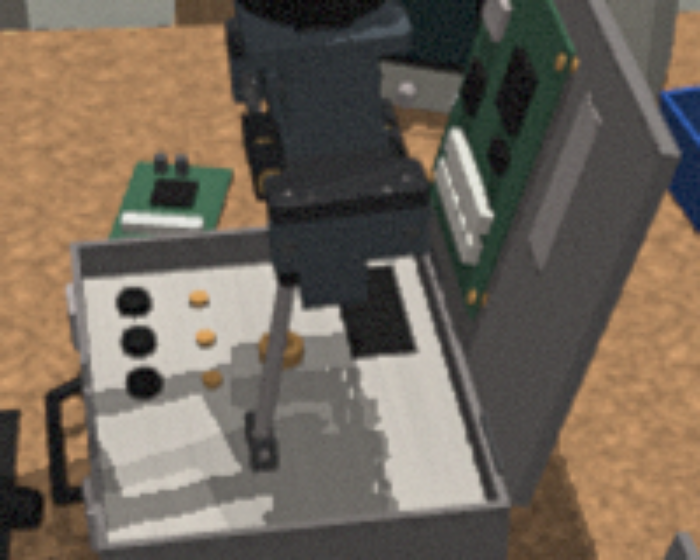

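The tool stopped advancing at 1.6 N, and the ball in the side view at (282,139) matches 1.4 rad, so the stay is on its stop. Now I'll back off, rise and go behind the lid.

```bash
python3 -m pendant '[[[0,0.006,0,0],[0,0.01,0,0],[0,0,-0.03,0],[0,0,-0.04,0],[0,0,-0.04,0],[0,0,-0.04,0],[0,0,-0.04,0],[0,0,-0.03,0],[0,0,-0.02,0],[0,0,0,0],[0,0,0,0]]]'
python3 -c "
from h import *
import cv2
need(w([.225,-.0,.42]))
cv2.imwrite('pics/s6.png',cv2.resize(r.camera('side')[60:220,200:400],None,fx=3.5,fy=3.5))"
```

```text
time: 11.05
eef_pos: [0.4799, 0.1687, 0.4179]
tool_rot: [2.106, 2.32, 0.008]
wrist_force: [-0.7, -0.3, -0.8]
gripper_width: 0.004
t 11.05 tcp case [ 0.0336 -0.0486  0.4179] shift [ 0.0456  0.1922 -0.0004] turn deg 0.91 frac 0.02 q [ 0.32  0.15  1.34 -0.    1.64 -1.35] F [-0.73 -0.33 -0.78] w 0.004240026206930334
```

View pics/s6.png

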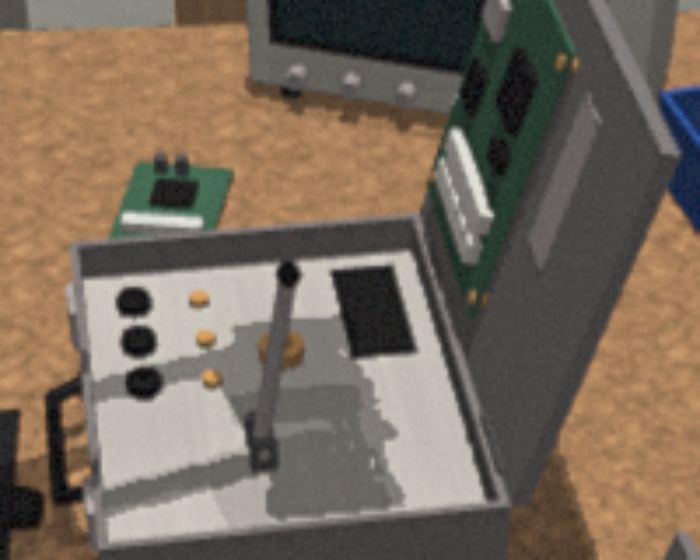

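The stay stands at its stop with the ball at (288,275) in the zoom, the same spot as while it was being pushed. The lid is still back. I'll cross above it.

```bash
python3 -m pendant '[[[0.01,0.03,0,-0.0],[0.01,0.04,0,0],[0.01,0.04,0,0],[0.01,0.04,0,0],[0,0.03,0,0],[0,0.01,0,0],[0,0,0,0],[0,0,0,0]]]'
python3 -c "
from h import *
import cv2
need(w([.225,-.0,.262]))
cv2.imwrite('pics/s7.png',r.camera('side'))"
```

```text
time: 11.9
eef_pos: [0.6683, 0.2282, 0.4003]
tool_rot: [-2.105, -2.321, 0.034]
wrist_force: [0.3, 0.3, 0.8]
gripper_width: 0.006
t 11.9 tcp case [ 0.2261 -0.0046  0.4003] shift [0.0058 0.0019 0.1382] turn deg 0.94 frac 0.021 q [ 0.31  0.53  0.82 -0.    1.81 -1.35] F [0.29 0.31 0.81] w 0.006340104533088583
```

View pics/s7.png

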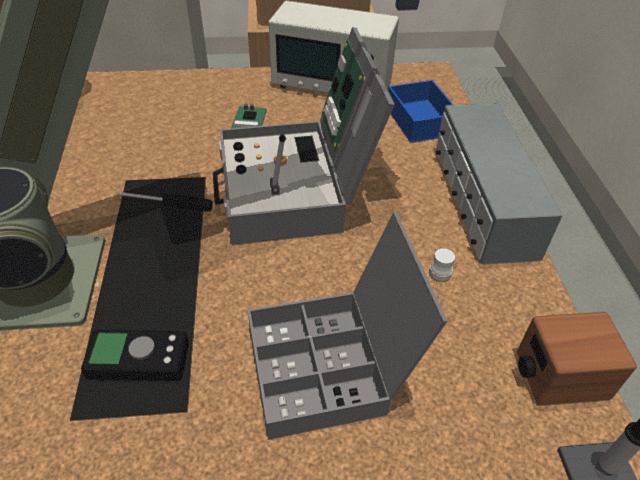

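The hand is above and behind the lid, out of the frame at the top. Before descending I'll check that the drawer unit is clear.

```bash
python3 -c "
from h import *
for uv in ((437,165),(483,258)): print(plane('side',uv,0))
print(tri(ray('top',(82,52)),ray('side',(450,107))),tri(ray('top',(298,48)),ray('side',(501,210))))
print(plane('side',(400,115),0),plane('side',(393,85),.06))
print('tcp',r.state()['eef_pos'])
"
```

```text
[0.80155162 0.28538807 0.        ]
[ 8.21051075e-01 -9.68577951e-04  1.11022302e-16]
(array([0.8150183 , 0.32948213, 0.11978292]), np.float64(0.010832884934284852)) (array([ 0.80631635, -0.01965075,  0.13818834]), np.float64(0.016171095878022953))
[0.75689406 0.49031626 0.        ] [0.74011419 0.53239952 0.06      ]
tcp [0.6680297  0.22816044 0.40018664]
```

The drawers start at x≈0.80 and are only about 0.13 high, so they're clear. I'll descend behind the lid.

```bash
python3 -m pendant '[[[0,0,0.02,0],[0,0,0.03,0],[0,0,0.03,0],[0,0,0.03,0],[0,0,0.02,0],[0,0,0,0],[0,0,0,0]]]'
python3 -c "
from h import *
import cv2
need(w([.20,-.0,.262]))
cv2.imwrite('pics/s8.png',r.camera('side'));cv2.imwrite('pics/t8.png',r.camera('top'))"
```

```text
time: 12.65
eef_pos: [0.658, 0.2258, 0.2715]
tool_rot: [-2.104, -2.323, 0.028]
wrist_force: [-0.4, 0.5, 1.3]
gripper_width: 0.002
t 12.65 tcp case [ 0.2157 -0.0062  0.2715] shift [ 0.0065 -0.0154  0.0097] turn deg 1.02 frac 0.023 q [ 0.32  0.51  1.16 -0.    1.49 -1.35] F [-0.37  0.46  1.29] w 0.001623676049810958
```

View pics/s8.png

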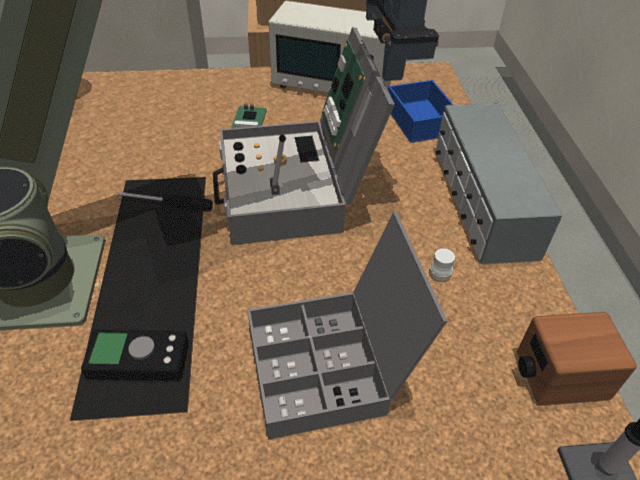

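View pics/t8.png

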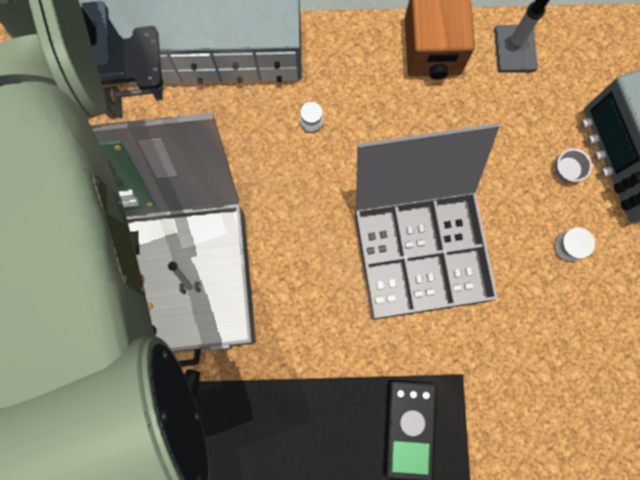

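The fingertips are behind the lid and the body is above its edge. I'll pull forward gently.

```bash
python3 -m pendant '[[[0.003,-0.01,0,0],[0.003,-0.01,0,0],[0,-0.01,0,0],[0,-0.01,0,0],[0,-0.01,0,0],[0,-0.01,0,0],[0,0,0,0]]]'
python3 -c "
from h import *
import cv2
need(w([.115,-.0,.268]))
cv2.imwrite('pics/s9.png',r.camera('side'))"
```

```text
time: 13.45
eef_pos: [0.594, 0.2267, 0.2785]
tool_rot: [-2.108, -2.328, 0.012]
wrist_force: [0.8, -0.2, -0.6]
gripper_width: 0.005
t 13.45 tcp case [ 1.520e-01 -1.000e-04  2.785e-01] shift [ 0.0009 -0.0369  0.0107] turn deg 1.04 frac 0.023 q [ 0.35  0.4   1.33 -0.    1.42 -1.32] F [ 0.84 -0.22 -0.64] w 0.005432735291262394
```

View pics/s9.png

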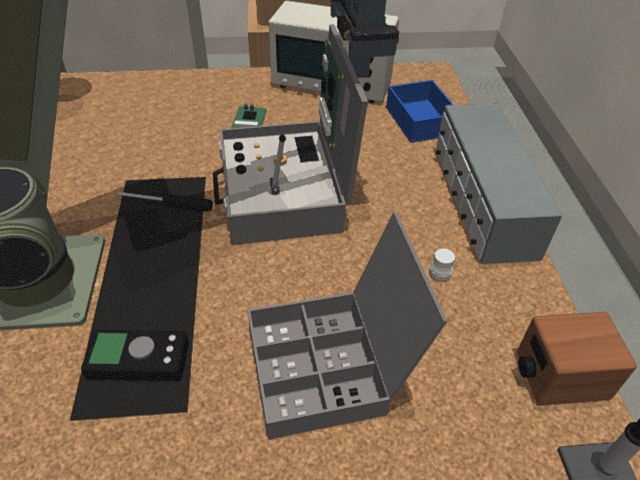

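The lid is nearly upright with its top corner at (335,30). I'll continue past vertical.

```bash
python3 -m pendant '[[[0,-0.008,0.003,0],[0,-0.008,0.003,0],[0,-0.008,0.003,0],[0,-0.008,0.002,0],[0,-0.008,0,0],[0,-0.006,0,0],[0,0,0,0]]]'
python3 -c "
from h import *
import cv2
need(w([.115,-.0,.268]))
cv2.imwrite('pics/s10.png',r.camera('side'))"
```

```text
time: 14.2
eef_pos: [0.5446, 0.2214, 0.2652]
tool_rot: [-2.108, -2.327, 0.015]
wrist_force: [0.4, -0.3, -0.2]
gripper_width: 0.005
t 14.2 tcp case [ 0.1023 -0.0014  0.2652] shift [ 0.0011  0.0127 -0.003 ] turn deg 1.02 frac 0.023 q [ 0.37  0.33  1.47 -0.    1.35 -1.3 ] F [ 0.36 -0.34 -0.2 ] w 0.004797667036082764
```

View pics/s10.png

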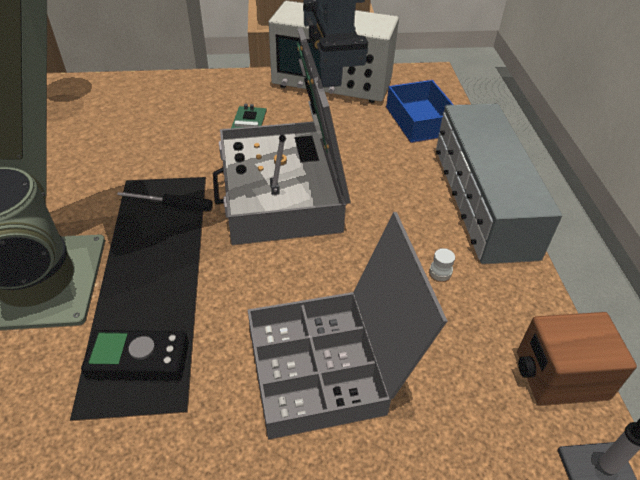

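The lid is past vertical with its top corner at (303,32). I'll back away, rise, and let it sink onto the stay.

```bash
python3 -m pendant '[[[0,0.01,0,0],[0,0.02,0,0],[0,0.02,-0.01,0],[0,0.01,-0.03,0],[0,0,-0.04,0],[0,0,-0.04,0],[0,0,-0.02,0],[0,0,0,0],[0,0,0,0],[0,0,0,0]]]'
python3 -m pendant '[[[0,0,0,0],[0,0,0,0],[0,0,0,0],[0,0,0,0],[0,0,0,0],[0,0,0,0],[0,0,0,0],[0,0,0,0],[0,0,0,0],[0,0,0,0],[0,0,0,0],[0,0,0,0],[0,0,0,0],[0,0,0,0],[0,0,0,0],[0,0,0,0],[0,0,0,0],[0,0,0,0],[0,0,0,0],[0,0,0,0]]]'
python3 -c "
from h import *
import cv2
need(w([.115,-.0,.268]))
cv2.imwrite('pics/s11.png',r.camera('side'))"
```

```text
time: 15.25
eef_pos: [0.6154, 0.2284, 0.4041]
tool_rot: [-2.109, -2.325, 0.02]
wrist_force: [-0.4, -0.5, -0.1]
gripper_width: 0.008
time: 17.25
eef_pos: [0.6145, 0.2281, 0.3995]
tool_rot: [-2.107, -2.322, 0.031]
wrist_force: [0.2, -0.3, 0.6]
gripper_width: 0.002
t 17.25 tcp case [ 0.1725 -0.0004  0.3995] shift [ 0.0025 -0.055   0.1326] turn deg 0.93 frac 0.021 q [ 0.34  0.43  0.99 -0.    1.74 -1.33] F [ 0.18 -0.31  0.58] w 0.0015188306810277592
```

View pics/s11.png

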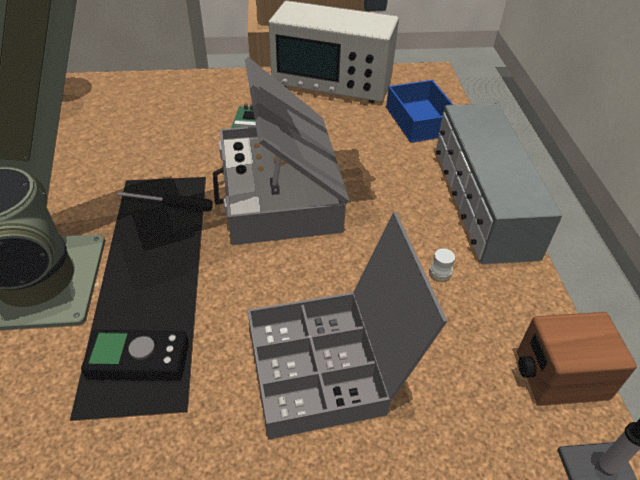

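The lid is slanting forward over the stay. I'll wait and check that it has settled.

```bash
python3 -m pendant '[[[0,0,0,0],[0,0,0,0],[0,0,0,0],[0,0,0,0],[0,0,0,0],[0,0,0,0],[0,0,0,0],[0,0,0,0],[0,0,0,0],[0,0,0,0],[0,0,0,0],[0,0,0,0],[0,0,0,0],[0,0,0,0],[0,0,0,0],[0,0,0,0],[0,0,0,0],[0,0,0,0],[0,0,0,0],[0,0,0,0]]]'
python3 -c "
from h import *
import cv2
cv2.imwrite('pics/s12.png',r.camera('side'))"
python3 -m pendant '[[[0,0,0,0],[0,0,0,0],[0,0,0,0],[0,0,0,0],[0,0,0,0],[0,0,0,0],[0,0,0,0],[0,0,0,0],[0,0,0,0],[0,0,0,0],[0,0,0,0],[0,0,0,0],[0,0,0,0],[0,0,0,0],[0,0,0,0],[0,0,0,0],[0,0,0,0],[0,0,0,0],[0,0,0,0],[0,0,0,0]]]'
python3 -c "
from h import *
import cv2
a=r.camera('side');cv2.imwrite('pics/s13.png',a)
for n in('s11','s12'): print(n,(cv2.absdiff(cv2.imread(f'pics/{n}.png'),a)[40:240,200:400].max(2)>25).sum())
for t in (.65,.8,.85,.9,1.0):
  print(t,[proj('side',w([.11-.22*np.cos(t)+k*.01*np.sin(t),y,.075+.22*np.sin(t)+k*.01*np.cos(t)])).round(1).tolist() for y in(.14,-.14) for k in(0,1)])
print(proj('side',w([-.014+.11*np.cos(1.4),-.05,.064+.11*np.sin(1.4)])))
"
```

```text
time: 19.3
eef_pos: [0.6145, 0.2281, 0.3995]
tool_rot: [-2.107, -2.322, 0.031]
wrist_force: [-0.8, 0.2, 0.6]
gripper_width: 0.004
time: 21.35
eef_pos: [0.6145, 0.2281, 0.3995]
tool_rot: [-2.107, -2.322, 0.031]
wrist_force: [0.1, -0.3, 0.9]
gripper_width: 0.006
s11 22
s12 22
0.65 [[234.8, 72.5], [237.4, 68.7], [246.3, 156.8], [249.6, 152.6]]
0.8 [[244.7, 60.4], [248.1, 56.9], [258.5, 143.5], [262.6, 139.6]]
0.85 [[248.5, 56.6], [252.1, 53.2], [263.2, 139.3], [267.6, 135.5]]
0.9 [[252.6, 53.0], [256.3, 49.7], [268.1, 135.2], [272.8, 131.6]]
1.0 [[261.3, 46.2], [265.4, 43.3], [278.8, 127.7], [283.9, 124.4]]
[281.73769179 139.34681368]
```

```bash
python3 -c "
import cv2
cv2.imwrite('pics/s13z.png',cv2.resize(cv2.imread('pics/s13.png')[50:240,200:390],None,fx=3.1,fy=3.1,interpolation=cv2.INTER_CUBIC))"
```

```text
(no output)
```

View pics/s13z.png

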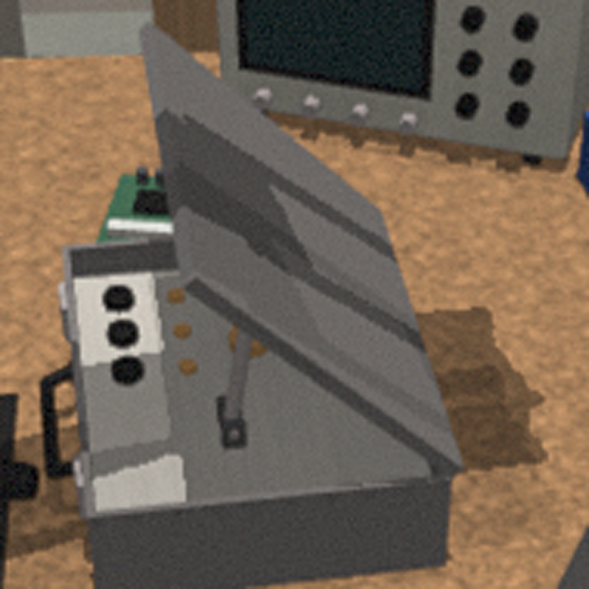

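The lid rests at a slant on the upright stay. Its corners at (260,142) and (246,58) match about 0.82 rad, and nothing has moved between 17 s and 21 s. The robot is clear of everything, so I'm handing in.

```bash
python3 -c "
from h import *
print(r.state()['eef_pos'],r.state()['wrist_force']); print(r.sign_off())"
```

```text
[0.61449066 0.2280658  0.39951471] [ 0.03041713 -0.35636013 -1.21050979]
the job is handed in; nothing more can be done
None
```

The lid is propped at a slant on the upright stay, with the board facing the front, and the job is handed in at about 21 s. I gripped the rod lightly and swung the stay up along its arc. Then I went over and behind the lid, pulled it just past upright, backed off, and let it sink onto the stay.

- **Stay:** when I released it, the stay had crept back to about 1.27 rad. I pushed it again with closed fingers until it stopped moving, and the side view then matched 1.4 rad with the lid still back.
- **Lid:** its corners in the last side view match about 0.82 rad. Pictures at 17, 19 and 21 s show no movement beyond image noise.
- **Robot:** the hand was stationary and clear above the case. Wrist force was about 1 N, which is the usual noise.
- **Limits of the checks:** I read the joint angles from camera images, not measured directly. The two fixed cameras disagreed by about 5 mm on the case position, but the wrist camera confirmed the average I used. The ball is hidden under the lid at the end, so I judged the final stay angle from the visible rod and the lid's rest angle.

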